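# Find the socket for the mill jar's lid nut

### The arm

A 7-joint arm with a two-finger parallel gripper is mounted at the origin on the work surface. World frame = base frame: x ahead of the robot, y to its left, z up, the work surface at z = 0. Lengths are in mm, angles in rad, forces in N, time in s.
With the tool pointing down it reaches from about 400 to 875 mm from the base axis. Payload 4.4 kg.
Tool frame: the origin (TCP) lies midway between the tips of the shut fingers; the grasp point (between the pads) lies 19 mm behind it; z points along the fingers, y is the line along which they close (so a half turn about z gives the same grasp; the last joint's range is limited). The gripper opens to 85 mm and grips with 20 to 120 N. Pads are 22 mm wide; open, the fingers measure 114 mm over their backs; the gripper's body (76 mm by 85 mm) begins 54 mm behind the grasp point. The pads swing forward as they close: fully open they stand 13 mm farther back than shut.
Start: joints at [1.227, 0.628, 0.038, 1.517, -0.027, 0.996, -0.02], TCP at [178.284, -625.086, 231.313] pointing down, gripper open.
Joint ranges: [-3.06, 3.06], [-0.37, 2.12], [-1.25, 1.32], [0.18, 2.47], [-1.1, 4.24], [0.23, 1.98], [-2.94, 2.94]. Speed limits (rad/s): [2.57, 2.57, 3.14, 3.14, 3.14, 3.14, 3.14].

### API

Orientations are given as [roll, pitch, yaw] about the fixed x, y, z axes, in that order (R = Rz(yaw) Ry(pitch) Rx(roll)).
In Python, from cell import readout, optics, order gives the robot as it stands.
- The arm moves only by the shell command python3 -m jog 'ROWS'. ROWS is a JSON object of lists of equal length, an entry for each row: "claw": the opening, from 0 (shut) to 1 (fully open); "xyz": the shift along the tool's x, y, z each as a share of 0.1 m, from -1 to 1, a list of three; "twist": the turn, a rotation vector about the tool's x, y, z each as a share of 180 degrees, from -1 to 1, a list of three. A call has 1 to 12 rows; each row shifts and turns the commanded pose from where the row before left it, along the tool's axes as they then stand; what a row does not reach is not made up. A row lasts 1/8 s, in which the tool goes at most 62.5 mm and 10.7 degrees, less where a joint would pass 70% of its speed; a pose out of reach is approached as far as the arm can. A call with a number of a shift or a turn outside -1 to 1 is refused whole. A call with a gripper value outside its range is refused whole. The fingers move at their own pace and stop on an object; the grip force is fixed at half the most. Time passes only in rows, so rows that do not move let the fingers close. It gives the time, the measured TCP pose, the force, the opening and the grip force at its end, in the units of the state.
- readout.read_state(): the state, without advancing time (a new reading comes with each control period).
- optics.get_image(name): name is "side" or "top" or "wrist"; returns a dict with "color" (400x640x3 uint8, red, green, blue), "fovy" (degrees; the focal length in pixels is half the picture's height over the tangent of half this angle, whatever the lens; pixels are square), "cx", "cy" (the principal point, pixels), "k1" (the pictures are not rectified: a ray, as slopes to the right and down, at radius r is drawn at 1 + k1 r^2 times it, then the intrinsics apply), "view" (4x4, takes a point from world to camera coordinates). Camera axes: x right, y up, looking along -z (the intrinsics and any distortion apply to the point x, -y, -z); pixel columns grow to the right and rows downward; lengths in mm; the calibration is good to about 2 mm. A picture is of the moment at which its call begins. There is no depth.
- order.finish_job(): hands the job in; it is judged then, once.
Trained networks look in the newest picture that a camera, given by its name, has taken for a name from the list of things; names that differ only in an ending like _2 or _b are one class to them, and where a whole thing is asked for, a point or a joint stands for the part that bears it (a point fixed in the world has none). Each returns a list of dicts, best first, with "score" (0 to 1); they miss things now and then, are a little off and sometimes report something else, mostly with a low value. They report only what shows in the picture. A call takes as long as a camera call. They do not tell look-alikes from the thing itself.
- optics.boxes_of(camera, label): "rect" ([left, top, width, height] in pixels, round what is visible of it).
The state is a dict: "clock": time; "qpos": joint angles; "qd": joint speeds; "tau": joint torques, N m; "eef_pos": TCP position; "tool_rot": TCP orientation; "force": force on the tool from outside, world axes, zero at the start; "torque": the same for the moment, N m; "width": finger opening in mm; "gripper_force": force on a finger pad.
Only numpy, scipy, OpenCV 4.12 (cv2) and the standard library are available. Lean on these libraries where they do the work, as an engineer would, in place of code of your own. Each camera call takes 0.05 s, during which the arm holds its last target. There are 200 camera calls.

### The job

The mill jar standing in the dark wooden holder is to be opened: try the sockets to find which of the three fits the hex nut on its lid clamp, and stand any that does not fit back upright in the grey tray. Push the one that fits fully home over the nut, square on it, and finish while still holding it there in the gripper, ready for the ratchet. Do not touch the other jar, and leave the mug, the paint palette and the terracotta bowl where they are.

Things in the scene. Friction and masses are not known exactly. Their poses are not given: they have to be found in the camera images.
- socket_small: smallest steel deep socket, for a 14 mm nut: 66 mm high, about 130 g, stands mouth down anywhere in the tray's row. Lower 39 mm round, 22.4 mm across; above, on all three, a spanner hexagon 24 mm across flats with square drive hole. Mouth: six-sided, 15.5 mm across flats, 34 mm deep. Origin: centre of mouth rim, z up; x square to a flat of mouth and hexagon (flats every 60 deg)
- socket_middle: middle-sized steel deep socket, for a 19 mm nut: 66 mm high, about 160 g, stands mouth down anywhere in the tray's row. Lower 39 mm round, 28 mm across; above, on all three, a spanner hexagon 24 mm across flats with square drive hole. Mouth: six-sided, 20.5 mm across flats, 34 mm deep. Origin: centre of mouth rim, z up; x square to a flat of mouth and hexagon (flats every 60 deg)
- socket_large: largest steel deep socket, for a 24 mm nut: 66 mm high, about 210 g, stands mouth down anywhere in the tray's row. Lower 39 mm round, 33.6 mm across; above, on all three, a spanner hexagon 24 mm across flats with square drive hole. Mouth: six-sided, 25.5 mm across flats, 34 mm deep. Origin: centre of mouth rim, z up; x square to a flat of mouth and hexagon (flats every 60 deg)
- tray: low grey painted steel tray, 110 (x) x 250 (y) x 18 mm, walls and floor 3 mm, fixed to the bench; the three sockets stand on its floor in a row along its y, 72 mm apart. Origin: centre of the underside
- holder: square dark wooden jar holder, 160 x 160 x 30 mm, screwed to the bench, with a round rubber-lined hole in which the jar to be opened stands on the bench. Origin: centre of the underside, on the jar's axis
- jar_a: glaze-mill jar, like jar_b (either may be in the holder): white porcelain, 110 mm across, full, cannot move. A dark steel bridge bar 128 x 26 mm (top at z 130 mm) clamps the lid, with a 42 mm washer, stud and hex nut in its middle. Origin: centre of underside, bar along x
- jar_a_nut (a point): foot of jar_a's nut: on the stud axis, on the washer, 133 mm above the bench; z up, x square to a flat. Nut 14 mm high, tight, 14, 19 or 24 mm across flats (unmarked, differs between jars); stud 6 mm above it. Right socket: rim goes down to the washer. Too small: stops on nut or stud, 10 mm or more higher. Too big: goes down, but loose, and turns freely
- jar_b: glaze-mill jar, like jar_a (either may be in the holder): white porcelain, 110 mm across, full, cannot move. A dark steel bridge bar 128 x 26 mm (top at z 130 mm) clamps the lid, with a 42 mm washer, stud and hex nut in its middle. Origin: centre of underside, bar along x
- jar_b_nut (a point): foot of jar_b's nut: on the stud axis, on the washer, 133 mm above the bench; z up, x square to a flat. Nut 14 mm high, tight, 14, 19 or 24 mm across flats (unmarked, differs between jars); stud 6 mm above it. Right socket: rim goes down to the washer. Too small: stops on nut or stud, 10 mm or more higher. Too big: goes down, but loose, and turns freely
- mug: white mug, 82 mm in diameter, 95 mm high, handle on its +y side. Bystander. Origin: centre of the underside
- palette: white paint palette with ten wells, 100 x 200 x 22 mm, loose. Bystander. Origin: centre of the underside
- bowl: small round terracotta bowl, 110 mm across its rim, 45 mm high, loose. Bystander. Origin: centre of the underside
Mind the look-alikes: they are no part of the job. Leave any red or turquoise look-alike of the jar_a alone.

How it is judged:
By the outcome, as a careful person would: the job done as asked, in the order asked, and still so for the second after the job is handed in, while the arm keeps its last pose, push and grip.
It also fails if it takes over 72 s, if anything falls off the work surface, if the arm or the gripper's body presses on something with over 40 N, if the wrist force passes 120 N, or if a joint passes its speed limit or range.

## Working session

There is one attempt and no reset: what is moved stays moved. The work goes in short steps, Python scripts to look and compute and a shell command to move; the robot and the scene stay as the last step left them, time stands still between calls to the robot, and variables do not carry over. Pictures are saved under pics/ and viewed, at most 12 in all, crops included, and the job is handed in when it is done.

```bash
mkdir -p pics; ls; cat > h.py <<'E'
import numpy as np, cv2
from cell import readout, optics, order
def grab(n,fn=None):
    im=optics.get_image(n)
    if fn: cv2.imwrite('pics/'+fn,im['color'][:,:,::-1])
    return im
def f_(im): return 200/np.tan(np.radians(im['fovy'])/2)
def proj(im,P):
    P=np.atleast_2d(np.array(P,float)); V=np.array(im['view'])
    c=P@V[:3,:3].T+V[:3,3]; x=c[:,0]/-c[:,2]; y=-c[:,1]/-c[:,2]
    k=1+im['k1']*(x*x+y*y); f=f_(im)
    return np.c_[im['cx']+f*x*k,im['cy']+f*y*k]
def back(im,uv,z):
    uv=np.atleast_2d(np.array(uv,float)); f=f_(im); V=np.array(im['view'])
    d=np.c_[(uv[:,0]-im['cx'])/f,(uv[:,1]-im['cy'])/f]; u=d.copy()
    for _ in range(30): u=d/(1+im['k1']*(u**2).sum(1,keepdims=True))
    r=np.c_[u[:,0],-u[:,1],-np.ones(len(u))]@V[:3,:3]; o=-V[:3,:3].T@V[:3,3]
    return o+r*((z-o[2])/r[:,2])[:,None]
E
python3 - <<'E'
from h import *
s=readout.read_state();print({k:np.round(v,3) for k,v in s.items()})
for n in('top','side','wrist'):
    im=grab(n,n+'0.png');V=np.array(im['view']);print(n,im['fovy'],im['cx'],im['cy'],im['k1'],(-V[:3,:3].T@V[:3,3]).round())
    for l in ('socket_small','socket_middle','socket_large','tray','holder','jar_a','jar_a_nut','mug','palette','bowl'):
        print(l,[(np.round(b['rect']).tolist(),round(b['score'],2)) for b in optics.boxes_of(n,l)][:4])
E
```

```text
pics
{'clock': np.float64(0.0), 'qpos': array([ 1.227,  0.629,  0.038,  1.518, -0.027,  0.996, -0.02 ]), 'qd': array([-0.   ,  0.001,  0.   , -0.   ,  0.001, -0.001, -0.   ]), 'tau': array([ 0.0000e+00, -5.6340e+01,  1.2270e+00, -1.9344e+01,  1.1000e-02,
        1.1000e-02, -0.0000e+00]), 'eef_pos': array([ 178.092, -624.449,  230.361]), 'tool_rot': array([-3.14 ,  0.   ,  0.278]), 'force': array([ 1.31 , -0.043,  0.241]), 'torque': array([-0.018, -0.035, -0.023]), 'gripper_force': np.float64(0.0), 'width': np.float64(85.82)}
top 47.84778234457398 320.79324967882366 197.8235203142377 0.021303666805340973 [ 532.  146. 1563.]
socket_small [([438.0, 239.0, 11.0, 9.0], 0.61)]
socket_middle [([410.0, 239.0, 14.0, 5.0], 0.4)]
socket_large []
tray [([404.0, 225.0, 76.0, 39.0], 0.56), ([414.0, 235.0, 9.0, 10.0], 0.38)]
holder [([302.0, 216.0, 49.0, 53.0], 0.89), ([203.0, 212.0, 42.0, 33.0], 0.65)]
jar_a [([203.0, 215.0, 42.0, 32.0], 0.88), ([140.0, 208.0, 52.0, 32.0], 0.81), ([307.0, 228.0, 38.0, 32.0], 0.78), ([206.0, 162.0, 43.0, 37.0], 0.74)]
jar_a_nut [([143.0, 210.0, 43.0, 33.0], 0.84),
[... 561 characters left out ...]
 0.67)]
holder [([277.0, 238.0, 62.0, 45.0], 0.69)]
jar_a [([195.0, 128.0, 36.0, 47.0], 0.95), ([227.0, 159.0, 35.0, 45.0], 0.81), ([282.0, 216.0, 38.0, 51.0], 0.65), ([267.0, 138.0, 36.0, 44.0], 0.63)]
jar_a_nut [([268.0, 138.0, 36.0, 46.0], 0.9), ([197.0, 128.0, 39.0, 44.0], 0.81), ([227.0, 160.0, 38.0, 46.0], 0.61)]
mug [([380.0, 212.0, 33.0, 36.0], 0.84), ([408.0, 265.0, 78.0, 68.0], 0.45)]
palette [([407.0, 267.0, 79.0, 67.0], 0.84)]
bowl [([341.0, 184.0, 32.0, 30.0], 0.76)]
wrist 62.22885546916961 319.5247152590768 205.369571688562 -0.057663497277218666 [ 245. -607.  374.]
socket_small []
socket_middle []
socket_large []
tray []
holder []
jar_a []
jar_a_nut []
mug []
palette []
bowl []
```

```bash
python3 -c "
import cv2,numpy as np
a=cv2.imread('pics/top0.png');b=cv2.imread('pics/side0.png');cv2.imwrite('pics/ts.png',cv2.resize(np.vstack([a,b]),(480,600)))"
```

```text
(no output)
```

View pics/top0.png

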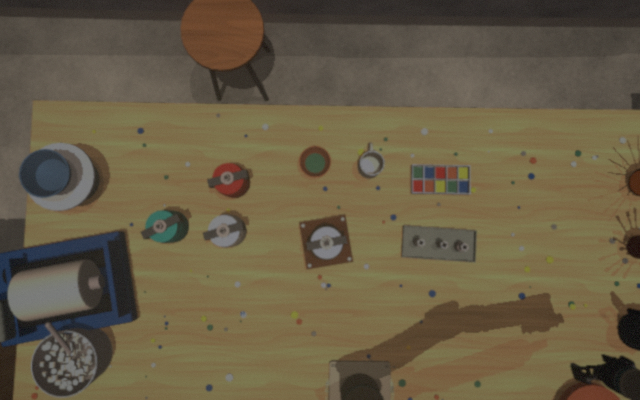

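View pics/side0.png

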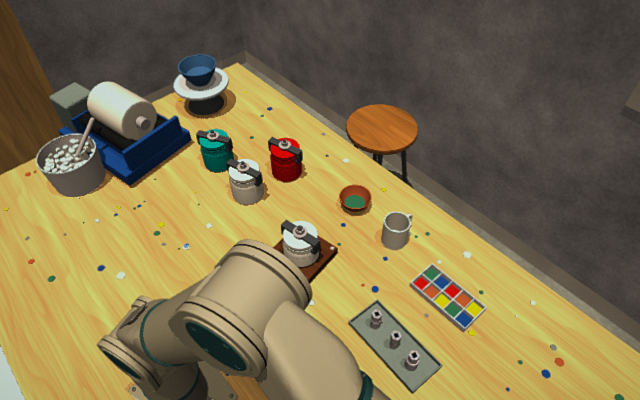

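The top picture shows the jar in the holder at (326,242). The tray's sockets are at (418,241), (441,243) and (463,245). The other white jar is at (224,231), with red (230,180) and turquoise (164,227) look-alikes. Only the jar at (326,242) is white and in a dark wooden holder, so that's the one; I'll confirm with a wrist close-up.

```bash
python3 - <<'E'
from h import *
im=grab('top')
print(proj(im,[[178,-625,231],[0,0,0]]).round())
print('tray corners',back(im,[[404,226],[476,230],[474,262],[402,257]],18).round())
print('sockets',back(im,[[418,241],[441,243],[463,245]],66).round())
print('nut',back(im,[[326,242]],147).round(),'holder',back(im,[[300,221],[344,215],[353,262],[308,269]],30).round())
print('bar',back(im,[[306,247],[347,238]],130).round())
print('others',back(im,[[370,163],[315,161],[440,180]],60).round())
w=grab('wrist');R=np.array(w['view']);print(R.round(2))
c=im['color'];cv2.imwrite('pics/t1.png',cv2.resize(c[200:280,290:490][:,:,::-1],(800,320),interpolation=3))
E
```

```text
[[584. 359.]
 [359. 391.]]
tray corners [[ 554. -148.   18.]
 [ 545. -394.   18.]
 [ 436. -386.   18.]
 [ 449. -142.   18.]]
sockets [[ 505. -185.   66.]
 [ 500. -261.   66.]
 [ 494. -334.   66.]]
nut [[499. 120. 147.]] holder [[565. 208.  30.]
 [588.  58.  30.]
 [430.  26.  30.]
 [404. 177.  30.]]
bar [[481. 183. 130.]
 [512.  54. 130.]]
others [[ 763.  -25.   60.]
 [ 767.  160.   60.]
 [ 710. -260.   60.]]
[[ 2.7000e-01 -9.6000e-01 -0.0000e+00 -6.5091e+02]
 [ 9.3000e-01  2.6000e-01 -2.7000e-01  3.5920e+01]
 [ 2.6000e-01  7.0000e-02  9.6000e-01 -3.7850e+02]
 [ 0.0000e+00  0.0000e+00  0.0000e+00  1.0000e+00]]
```

View pics/t1.png

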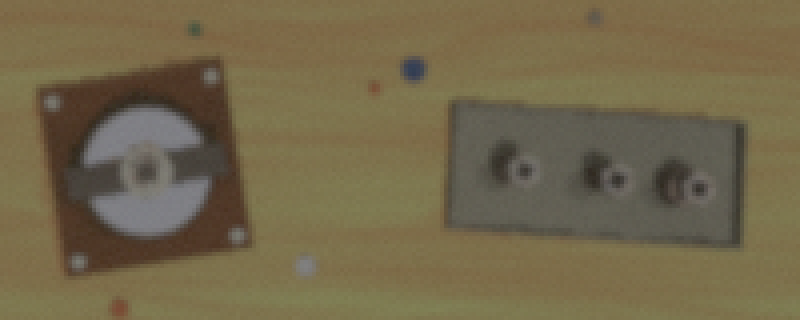

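```bash
python3 -m jog '{"claw":[1,1,1,1,1,1,1,1,1,1,1],"xyz":[[0.41,-0.26,0],[0.41,-0.26,0],[0.41,-0.26,0],[0.41,-0.26,0],[0.41,-0.26,0],[0.41,-0.26,0],[0.41,-0.26,0],[0.41,-0.26,0],[0.41,-0.26,0],[0.41,-0.26,0],[0,0,0]],"twist":[[0,0,0],[0,0,0],[0,0,0],[0,0,0],[0,0,0],[0,0,0],[0,0,0],[0,0,0],[0,0,0],[0,0,0],[0,0,0]]}'
python3 - <<'E'
from h import *
s=readout.read_state();print(s['eef_pos'],s['tool_rot'],s['qpos'])
im=grab('wrist','w1.png')
for l in ('socket_small','socket_middle','socket_large','tray'):
    print(l,[(np.round(b['rect']).tolist(),round(b['score'],2)) for b in optics.boxes_of('wrist',l)][:4])
E
```

```text
clock: 3.12
eef_pos: [504.7, -257.9, 231.3]
tool_rot: [-3.14, -0.003, 0.286]
force: [-0.5, 0.8, 0.3]
width: 85.4
gripper_force: 0.0
[ 504.71805286 -257.85043048  231.33605131] [-3.14000863e+00 -2.82983025e-03  2.86005918e-01] [ 0.41344986  0.50703604  0.01692499  1.75594775 -0.01464987  0.8776218
 -0.84719167]
socket_small [([316.0, 176.0, 25.0, 38.0], 0.74), ([0.0, 44.0, 23.0, 92.0], 0.17)]
socket_middle [([242.0, 146.0, 34.0, 38.0], 0.68)]
socket_large [([366.0, 191.0, 42.0, 48.0], 0.92)]
tray [([205.0, 100.0, 245.0, 165.0], 0.63)]
```

View pics/w1.png

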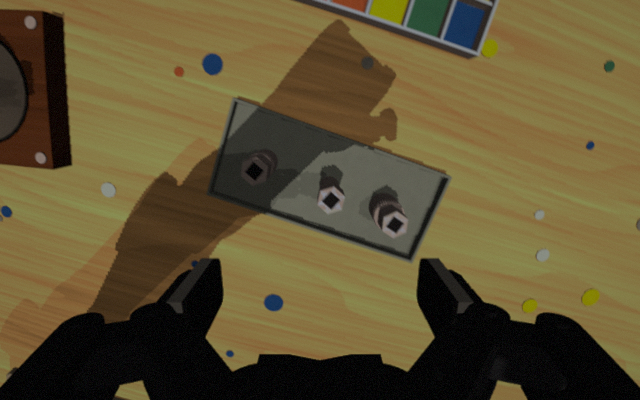

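Left to right: middle socket (255,171), small (331,200), large (395,223), all upright. Now look at the nut.

```bash
python3 -m jog '{"claw":[1,1,1,1,1,1,1,1,1,1],"xyz":[[0.09,-0.41,-0.04],[0.09,-0.41,-0.04],[0.09,-0.41,-0.04],[0.09,-0.41,-0.04],[0.09,-0.41,-0.04],[0.09,-0.41,0],[0.09,-0.41,0],[0.09,-0.41,0],[0.09,-0.41,0],[0,0,0]],"twist":[[0,0,0],[0,0,0],[0,0,0],[0,0,0],[0,0,0],[0,0,0],[0,0,0],[0,0,0],[0,0,0],[0,0,0]]}'
python3 - <<'E'
from h import *
s=readout.read_state();print(s['eef_pos'],s['tool_rot'])
im=grab('wrist','w2.png')
p=proj(im,[[499,120,147]])[0];print(p)
u,v=np.round(p).astype(int)
c=im['color'];a=cv2.imread('pics/w1.png')
u=min(max(u,40),600);v=min(max(v,40),360)
A=cv2.resize(c[v-40:v+40,u-40:u+40][:,:,::-1],(480,480),interpolation=2)
print('crop origin',u-40,v-40,'x6')
cv2.imwrite('pics/c2.png',A)
cr=[cv2.resize(a[y-22:y+22,x-22:x+22],(264,264),interpolation=2) for x,y in((255,171),(331,200),(395,223))]
cv2.imwrite('pics/c1.png',np.hstack(cr))
E
```

```text
clock: 4.62
eef_pos: [477.7, 117.1, 251.5]
tool_rot: [-3.14, -0.001, 0.282]
force: [-0.2, 0.2, 0.2]
width: 85.4
gripper_force: 0.0
[477.72795709 117.08705314 251.47726996] [-3.14014596e+00 -7.94257058e-04  2.82005386e-01]
[322.6509739 176.8015336]
crop origin 283 137 x6
```

View pics/c2.png

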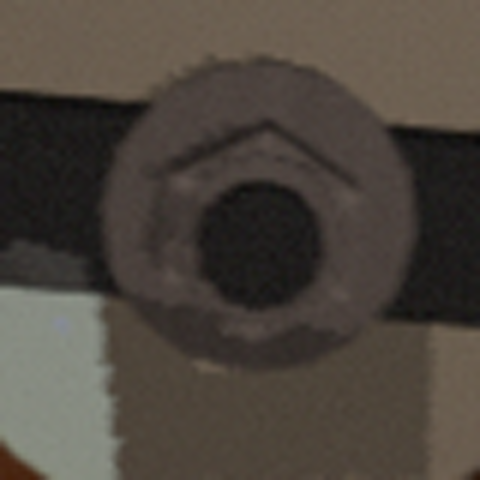

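View pics/c1.png

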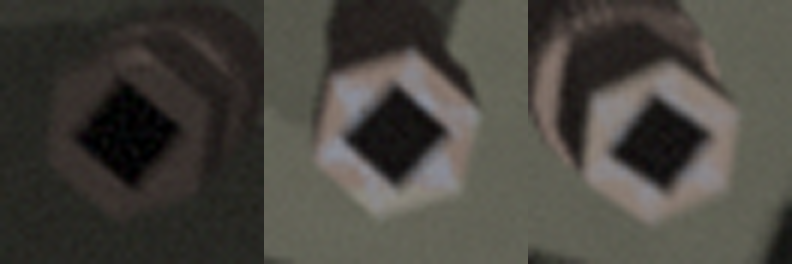

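Nut crop: washer centred near (260,213), with a large hex outline about 200 px wide against the 310 px washer (42 mm). That suggests 24 mm. I'll check it with overlays and fit the positions and angles.

```bash
cat >> h.py <<'E'
def hexpts(c,z,af,ang):
    a=ang+np.pi/6+np.arange(6)*np.pi/3
    r=af/np.sqrt(3);return np.c_[c[0]+r*np.cos(a),c[1]+r*np.sin(a),np.full(6,z)]
E
python3 - <<'E'
from h import *
im=grab('wrist')
g=cv2.createCLAHE(4,(4,4)).apply(cv2.cvtColor(im['color'],cv2.COLOR_RGB2GRAY)[137:217,283:363])
w=back(im,[[283+260/6,137+213/6]],133)[0];print('washer centre',w)
nb=back(im,[[283+268/6,137+122/6],[283+355/6,137+188/6],[283+155/6,137+180/6]],147);print(nb, np.hypot(*(nb-w)[:,:2].T), np.degrees(np.arctan2(nb[:,1]-w[1],nb[:,0]-w[0])))
nb=back(im,[[283+268/6,137+122/6],[283+355/6,137+188/6],[283+155/6,137+180/6]],133);print('foot',np.hypot(*(nb-w)[:,:2].T),np.degrees(np.arctan2(nb[:,1]-w[1],nb[:,0]-w[0])))
def show(lst):
    G=cv2.cvtColor(cv2.resize(g,(400,400),interpolation=2),cv2.COLOR_GRAY2BGR)
    for af,col in lst:
        for z,t in((133,1),(147,1)):
            p=(proj(im,hexpts(w,z,af,np.radians(ANG)))-[283,137]+.5)*5
            cv2.polylines(G,[p.astype(int)],True,col,t)
    return G
ANG=nb is not None and (np.degrees(np.arctan2(nb[0,1]-w[1],nb[0,0]-w[0]))-30)
cv2.imwrite('pics/c3.png',np.hstack([show([]),show([(24,(0,0,255)),(19,(0,255,0))])]))
# sockets from w1: need view of w1 -> angles by tool pose
E
```

```text
washer centre [500.79030337 114.54220386 133.        ]
[[514.38312568 117.77120896 147.        ]
 [509.45489991 104.9642277  147.        ]
 [503.52149942 129.3196251  147.        ]] [13.97108772 12.91560531 15.02769478] [ 13.36305058 -47.86632452  79.52863022]
foot [12.13035924 13.00123014 14.59185786] [ 11.32882756 -59.04982922  88.36355897]
```

View pics/c3.png

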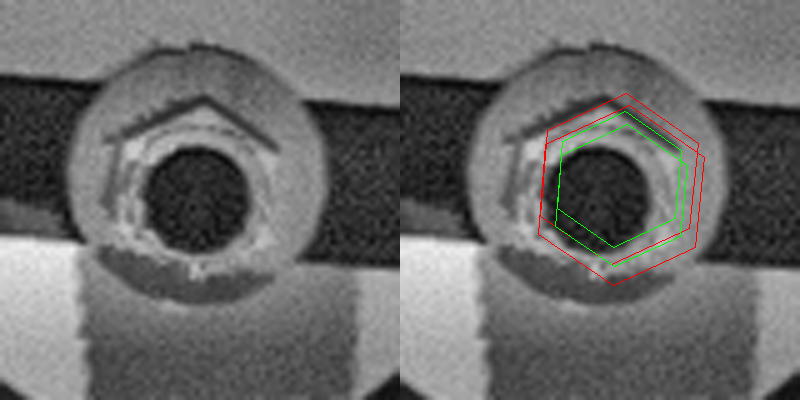

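```bash
cat >> h.py <<'E'
from scipy.ndimage import map_coordinates, gaussian_filter
def fit(im,c0,z,afs,rng=5,zf=None,sg=1.0):
    g=gaussian_filter(cv2.cvtColor(im['color'],cv2.COLOR_RGB2GRAY).astype(float),sg); gy,gx=np.gradient(g)
    t=np.linspace(.05,.95,12)[:,None]; V=None; out=[]
    def score(c,ang,af,mode):
        h=proj(im,hexpts(c,z,af,ang)); s=[]
        for i in range(6):
            a,b=h[i],h[(i+1)%6]; p=a+(b-a)*t; n=np.array([b[1]-a[1],a[0]-b[0]]);n/=np.hypot(*n)
            s.append((map_coordinates(gx,[p[:,1],p[:,0]],order=1)*n[0]+map_coordinates(gy,[p[:,1],p[:,0]],order=1)*n[1]).mean())
        s=np.array(s); return np.abs(s).mean()
    for af in afs:
        best=(-1,)
        for st,r,as_ in ((1,rng,np.arange(0,60,4)),(.5,1,None),(.2,.6,None)):
            if as_ is None: cc=best[1];aa=best[2]+np.arange(-4,4.1,1)
            else: cc=np.array(c0[:2]);aa=as_
            for dx in np.arange(-r,r+.01,st):
                for dy in np.arange(-r,r+.01,st):
                    for a in aa:
                        s=score(cc+[dx,dy],np.radians(a),af,0)
                        if s>best[0]: best=(s,cc+[dx,dy],a)
        out.append((af,)+best)
    return out
def avg(n,k=4):
    im=optics.get_image(n); c=[im['color'].astype(float)]+[optics.get_image(n)['color'].astype(float) for _ in range(k-1)]
    im['color']=np.mean(c,0).round().astype(np.uint8); return im
E
python3 - <<'E'
from h import *
im=avg('wrist');s=readout.read_state();print(s['eef_pos'],s['tool_rot'])
w=back(im,[[283+197.5/5,137+174/5]],133)[0];print('washer',w)
o=[283,137]
g=cv2.createCLAHE(4,(4,4)).apply(cv2.cvtColor(im['color'],cv2.COLOR_RGB2GRAY)[137:217,283:363])
G=[cv2.cvtColor(cv2.resize(g,(400,400),interpolation=2),cv2.COLOR_GRAY2BGR) for _ in range(2)]
for z in (147,133):
  for r in fit(im,w,z,(14,16,19,22,24,26)):
    af,sc,c,a=r;print(z,af,round(sc,2),c.round(1),round(a,1))
    if af in(19,24): cv2.polylines(G[z==133],[((proj(im,hexpts(c,z,af,np.radians(a)))-o+.5)*5).astype(int)],True,(0,0,255) if af==24 else (0,255,0),1)
cv2.imwrite('pics/c4.png',np.hstack(G))
E
```

```text
[478.19705178 112.69722503 251.35496245] [3.14099786e+00 1.03794423e-04 2.74747764e-01]
washer [500.63034382 116.08356529 133.        ]
147 14 7.88 [499.6 118.9] 46.0
147 16 10.34 [499.1 118.9] 45.0
147 19 5.43 [501.2 121. ] 41.0
147 22 5.33 [502.8 120.1] 42.0
147 24 4.47 [498.  113.9] 44.0
147 26 5.21 [502.9 113.8] 43.0
133 14 6.42 [497.9 118.1] 45.0
133 16 10.25 [496.6 118.3] 40.0
133 19 6.1 [495.1 118.6] 52.0
133 22 5.48 [498.9 119.3] 42.0
133 24 5.28 [500.3 119.4] 43.0
133 26 4.6 [496.6 111.6] 44.0
```

View pics/c4.png

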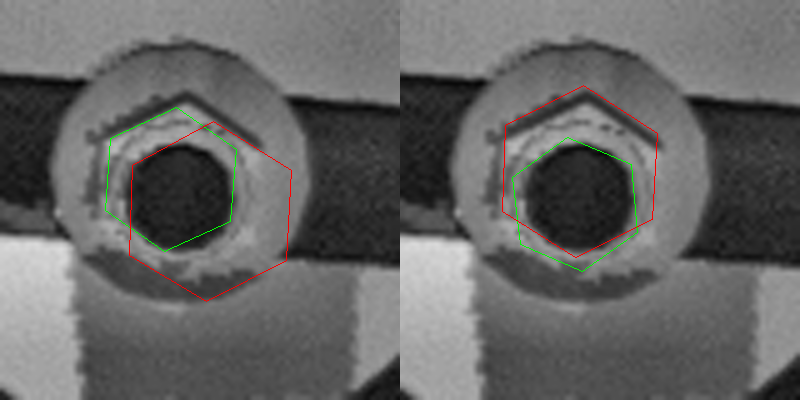

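Overlays: the nut's bright top spans x≈105–262 against the washer's 52–310, i.e. about 24 mm across flats with flats at about 44°. So I try the large socket (394,223 in w1) first. Next, refine the washer centre and angle numerically.

```bash
cat >> h.py <<'E'
def gr(im,sg=.8):
    g=gaussian_filter(cv2.cvtColor(im['color'],cv2.COLOR_RGB2GRAY).astype(float),sg); return np.gradient(g)
def circ(im,c0,z,r,rng=4,arc=None,sg=.8):
    gy,gx=gr(im,sg); a=np.radians(np.arange(0,360,5)) if arc is None else np.radians(arc); best=(-1,)
    cc=np.array(c0[:2],float)
    for st,rg in((1,rng),(.2,1)):
        c1=cc
        for dx in np.arange(-rg,rg+.01,st):
            for dy in np.arange(-rg,rg+.01,st):
                c=c1+[dx,dy]; P=np.c_[c[0]+r*np.cos(a),c[1]+r*np.sin(a),np.full(len(a),z)]
                p=proj(im,P);q=proj(im,P+np.c_[np.cos(a),np.sin(a),0*a]);n=q-p;n/=np.linalg.norm(n,axis=1)[:,None]
                s=np.minimum(np.abs(map_coordinates(gx,p.T[::-1],order=1)*n[:,0]+map_coordinates(gy,p.T[::-1],order=1)*n[:,1]),25).mean()
                if s>best[0]: best=(s,c)
        cc=best[1]
    return best
E
python3 - <<'E'
from h import *
im=avg('wrist',3);s=readout.read_state();print(s['eef_pos'],s['tool_rot'],abs(s['qd']).max(),s['clock'])
b=[back(im,p,z)[0].round(1) for p,z in(((318.7,170.8),133),((319.2,174.1),147),((318.5,175.7),153))];print(b)
print('washer',[circ(im,b[0],133,r) for r in(20,20.5,21,21.5)])
print('stud',[(r,circ(im,b[2],153,r,3)) for r in(6,7,8)])
for r in fit(im,b[1],147,(23,24,25),rng=2):print(r)
E
```

```text
[478.11581683 113.578054   251.33827041] [ 3.14141106e+00 -4.30881902e-05  2.76176385e-01] 0.007600756960466434 5.075
[array([500.7, 118.7, 133. ]), array([500.8, 118.3, 147. ]), array([500.6, 118.8, 153. ])]
washer [(np.float64(7.198816450858844), array([501.3, 118.5])), (np.float64(9.306611481769117), array([500.3, 118.1])), (np.float64(9.787865609311435), array([500.1, 118.3])), (np.float64(8.638429752441347), array([499.9, 118.9]))]
stud [(6, (np.float64(6.4775248033383255), array([502.6, 118.8]))), (7, (np.float64(8.1461247248002), array([501.4, 118.6]))), (8, (np.float64(13.455819521291577), array([500.2, 118.4])))]
(23, np.float64(5.165851214140983), array([502.8, 119. ]), np.float64(42.0))
(24, np.float64(4.296999460416797), array([500.6, 121.3]), np.float64(41.0))
(25, np.float64(3.383370289214806), array([501.5, 119.8]), np.float64(45.0))
```

```bash
python3 - <<'E'
from h import *
im=avg('wrist',4); gy,gx=gr(im,.7); t=np.linspace(.1,.9,20)[:,None]
c=np.array([500.2,118.4]); R=[]
for z in (133,147):
  for a in np.arange(30,56,1.):
    best=0
    for r in np.arange(22.5,26,.25):
      H=hexpts(c,z,r,np.radians(a)); h=proj(im,H); s=0
      for i in range(6):
        m=(H[i]+H[(i+1)%6])[:2]/2-c
        if m[0]<3: continue
        p=h[i]+(h[(i+1)%6]-h[i])*t; d=h[(i+1)%6]-h[i]; n=np.array([d[1],-d[0]])/np.hypot(*d)
        s+=abs((map_coordinates(gx,p.T[::-1],order=1)*n[0]+map_coordinates(gy,p.T[::-1],order=1)*n[1]).mean())
      best=max(best,s)
    R.append((round(best,1),z,a))
print(sorted(R)[::-1][:10])
E
python3 -m jog '{"claw":[1,1,1,1,1,1,0.65,0.65,0.65,0.65,0.65,0.65],"xyz":[[-0.13,0.435,0.08],[-0.13,0.435,0.08],[-0.13,0.435,0.08],[-0.13,0.435,0.08],[-0.13,0.435,0.08],[-0.13,0.435,0.08],[-0.13,0.435,0.08],[-0.13,0.435,0.08],[-0.13,0.435,0.08],[-0.13,0.435,0.06],[0,0,0],[0,0,0]],"twist":[[0,0,0],[0,0,0],[0,0,0],[0,0,0],[0,0,0],[0,0,0],[0,0,0],[0,0,0],[0,0,0],[0,0,0],[0,0,0.018],[0,0,0]]}'
python3 - <<'E'
from h import *
im=avg('wrist',3);s=readout.read_state();print(s['eef_pos'],s['tool_rot'],s['width'])
im=avg('wrist',3);s=readout.read_state();print(s['eef_pos'],s['tool_rot'])
for l in ('socket_small','socket_large'):
    print(l,[(np.round(b['rect']).tolist(),round(b['score'],2)) for b in optics.boxes_of('wrist',l)][:4])
cv2.imwrite('pics/w3.png',im['color'][:,:,::-1])
for r in fit(im,(496,-334),69,(23.5,24,24.5),rng=8,sg=.8):print(r)
E
```

```text
[(np.float64(20.8), 147, np.float64(42.0)), (np.float64(20.8), 147, np.float64(41.0)), (np.float64(20.7), 147, np.float64(40.0)), (np.float64(20.6), 147, np.float64(43.0)), (np.float64(20.4), 147, np.float64(39.0)), (np.float64(20.2), 147, np.float64(44.0)), (np.float64(20.0), 147, np.float64(38.0)), (np.float64(19.7), 147, np.float64(45.0)), (np.float64(19.4), 147, np.float64(37.0)), (np.float64(19.2), 133, np.float64(41.0))]
clock: 6.78
eef_pos: [472.0, -339.7, 173.0]
tool_rot: [-3.141, 0.0, 0.221]
force: [0.0, 1.0, -0.0]
width: 55.6
gripper_force: 0.0
[ 472.61267995 -338.64442764  173.40137509] [-3.14123004e+00 -2.78353788e-04  2.23431748e-01] 55.414792113826245
[ 472.56196285 -338.90590144  173.50128826] [-3.14158034e+00 -2.81351924e-04  2.22813685e-01]
socket_small [([220.0, 134.0, 45.0, 39.0], 0.7)]
socket_large [([303.0, 150.0, 38.0, 46.0], 0.69)]
(23.5, np.float64(8.652229353641241), array([ 496.8, -339.2]), np.float64(41.0))
(24, np.float64(8.982634677739108), array([ 497., -339.]), np.float64(42.0))
(24.5, np.float64(9.019548170830815), array([ 498. , -335.3]), np.float64(52.0))
```

```bash
python3 - <<'E'
from h import *
im=avg('wrist',2);
c=im['color'][130:220,275:365][:,:,::-1];A=cv2.resize(c,(450,450),interpolation=2);B=A.copy()
cv2.polylines(B,[((proj(im,hexpts((497,-339),69,24,np.radians(42)))-[275,130]+.5)*5).astype(int)],True,(0,0,255),1)
cv2.polylines(B,[((proj(im,hexpts((498,-335.3),69,24,np.radians(52)))-[275,130]+.5)*5).astype(int)],True,(0,255,0),1)
cv2.imwrite('pics/c5.png',cv2.resize(np.hstack([A,B]),(800,400)))
E
```

```text
(no output)
```

View pics/c5.png

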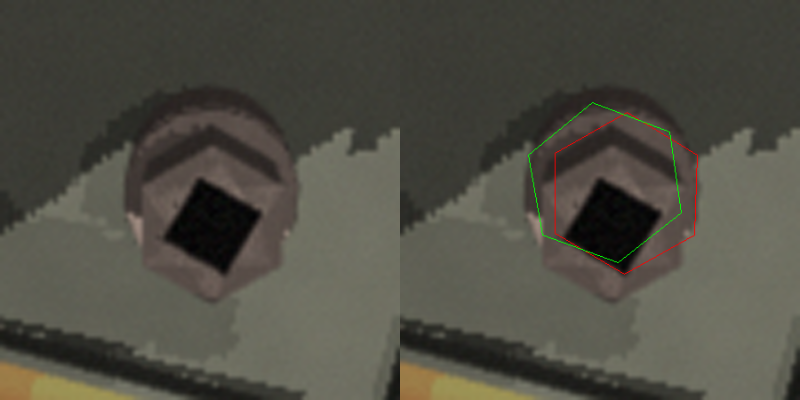

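The large socket's hex top is centred at crop (212.5,223.5), i.e. image about (322.4,179.8). Its side flats are vertical in the image, already square to the fingers.

```bash
python3 - <<'E'
from h import *
im=avg('wrist',3);s=readout.read_state();p=s['eef_pos'];y=s['tool_rot'][2]
b=back(im,[(322.4,179.8)],69)[0];print(b,p,y)
for r in fit(im,b,69,(24,),rng=1.5,sg=.8):print(r)
def tool(d,y): return np.round([d[0]*np.cos(y)+d[1]*np.sin(y), d[0]*np.sin(y)-d[1]*np.cos(y)],1)
print('socket in tool',tool(b[:2]-p[:2],y),'base circle',circ(im,b,42,16.8,3),p[2])
print('nut in tool (then)',tool(np.array([500.2-478.1,118.4-113.6]),.276))
# where is the TCP in the image? midpoint fingers check: project TCP
print(proj(im,[p]))
E
```

```text
[ 491.51689263 -338.21793641   69.        ] [ 472.26375232 -339.47382398  173.35466658] 0.2213922856074615
(24, np.float64(8.17712145729931), array([ 491.01689263, -338.21793641]), np.float64(43.0))
socket in tool [19.1  3. ] base circle (np.float64(7.846320531556535), array([ 490.91689263, -338.21793641])) 173.35466658422956
nut in tool (then) [22.6  1.4]
[[317.78847832 263.50245576]]
```

```bash
python3 -m jog '{"claw":[0.65,0.65,0.65,0.65,0.65,0.65,0,0,0,0,0,0],"xyz":[[0.19,0.03,0.2],[0,0,0.4],[0,0,0.4],[0,0,0.2],[0,0,0.09],[0,0,0],[0,0,0],[0,0,0],[0,0,0],[0,0,0],[0,0,0],[0,0,0]],"twist":[[0,0,0],[0,0,0],[0,0,0],[0,0,0],[0,0,0],[0,0,0],[0,0,0],[0,0,0],[0,0,0],[0,0,0],[0,0,0],[0,0,0]]}'
```

```text
clock: 8.93
eef_pos: [492.1, -338.6, 45.4]
tool_rot: [3.14, -0.001, 0.221]
force: [-1.2, 0.7, 5.5]
width: 23.0
gripper_force: 58.9
```

```bash
python3 -m jog '{"claw":[0,0,0,0,0,0,0,0,0,0,0,0],"xyz":[[0,0,-0.2],[0,0,-0.5],[0,0,-0.5],[0,0,-0.5],[0.049,-0.2,0],[0.098,-0.4,0],[0.098,-0.4,0],[0.098,-0.4,0],[0.098,-0.4,0],[0.098,-0.4,0],[0.098,-0.4,0],[0.098,-0.4,0]],"twist":[[0,0,0],[0,0,0],[0,0,0],[0,0,0],[0,0,0],[0,0,0],[0,0,0],[0,0,0],[0,0,0],[0,0,0],[0,0,0],[0,0,0]]}'
python3 -m jog '{"claw":[0,0,0,0,0,0,0],"xyz":[[0.098,-0.4,0],[0.098,-0.4,0],[0.098,-0.4,0],[0.05,-0.21,0],[0,0,0],[0,0,0],[0,0,0]],"twist":[[0,0,0],[0,0,0],[0,0,0],[0,0,0],[0,0,0.006],[0,0,0],[0,0,0]]}'
python3 - <<'E'
from h import *
im=avg('wrist',4);s=readout.read_state();p=s['eef_pos'];y=s['tool_rot'][2]
print(p,s['tool_rot'],s['force'],s['width'],s['clock'])
d=np.array([501-p[0],118-p[1]]);print('move tool',[d[0]*np.cos(y)+d[1]*np.sin(y), d[0]*np.sin(y)-d[1]*np.cos(y)],'yaw',.201-y)
cv2.imwrite('pics/w4.png',im['color'][:,:,::-1])
E
```

```text
clock: 10.42
eef_pos: [495.7, -27.4, 213.0]
tool_rot: [-3.141, 0.003, 0.222]
force: [0.2, 0.5, -1.2]
width: 22.9
gripper_force: 59.5
clock: 11.3
eef_pos: [499.7, 114.2, 214.0]
tool_rot: [3.141, 0.001, 0.2]
force: [0.6, -0.2, -3.0]
width: 22.8
gripper_force: 59.5
[500.00482434 114.91780255 214.34121584] [ 3.14143041e+00 -1.97924510e-05  2.01174385e-01] [-0.56199814  0.66024404 -3.18498179] 22.7951888692493 11.5
move tool [np.float64(1.590990755851394), np.float64(-2.821181334096935)] yaw -0.00017438523048035615
```

```bash
python3 -m jog '{"claw":[0,0,0],"xyz":[[0.016,-0.028,0.05],[0,0,0.09],[0,0,0]],"twist":[[0,0,0],[0,0,0],[0,0,0]]}'
python3 - <<'E'
from h import *
im=avg('wrist',4);s=readout.read_state();p=s['eef_pos'];y=s['tool_rot'][2]
print(p,s['tool_rot'],s['force'],s['width'],s['clock'])
h=proj(im,[[500.2,118.4,133],[500.2,118.4,156],[p[0],p[1],p[2]-42.4]]);print(h)
u,v=h[0].astype(int)
A=im['color'][max(v-75,0):v+75,u-100:u+100][:,:,::-1];print(max(v-75,0),u-100,A.shape)
g=cv2.convertScaleAbs(A,alpha=1.8,beta=10);cv2.imwrite('pics/c6.png',cv2.resize(g,None,fx=4,fy=4,interpolation=2))
E
```

```text
clock: 11.88
eef_pos: [500.2, 118.6, 199.3]
tool_rot: [3.141, 0.002, 0.203]
force: [-0.3, 0.0, -2.1]
width: 23.1
gripper_force: 59.5
[501.10297673 118.70261319 200.39325675] [ 3.14156502e+00 -2.84276899e-04  2.02275958e-01] [-0.9154729  -0.29645031 -2.29020977] 22.685278488417133 12.075
[[318.34796457 219.06732992]
 [318.22374448 231.21714187]
 [318.01549228 230.89536908]]
144 218 (150, 200, 3)
```

View pics/c6.png

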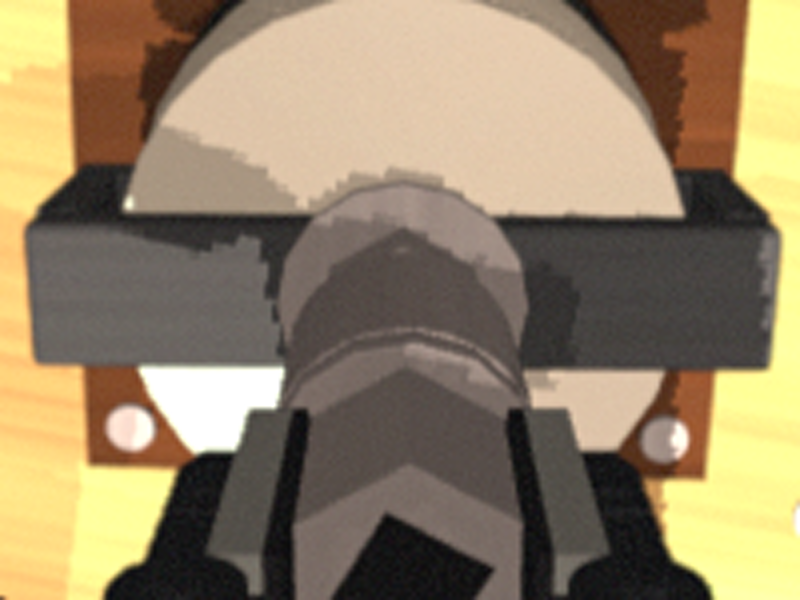

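The wrist crop shows the held socket (axis x≈407) lined up over the nut and washer (centre x≈403), flats parallel. I descend gently with a small shift.

```bash
python3 -m jog '{"claw":[0,0,0,0,0,0],"xyz":[[0,-0.004,0.04],[0,0,0.04],[0,0,0.03],[0,0,0.02],[0,0,0.02],[0,0,0]],"twist":[[0,0,0],[0,0,0],[0,0,0],[0,0,0],[0,0,0],[0,0,0]]}'; python3 -c "
from h import *
s=readout.read_state();print(s['eef_pos'],s['force'],s['torque'])"
```

```text
clock: 12.82
eef_pos: [500.8, 119.1, 185.2]
tool_rot: [3.142, 0.0, 0.202]
force: [0.2, 0.0, -1.6]
width: 22.9
gripper_force: 59.5
[500.78834198 119.07949269 185.18784194] [ 0.20063725  0.04568744 -1.56032316] [-0.02714415 -0.02157104 -0.03115213]
```

```bash
python3 -m jog '{"claw":[0,0,0,0,0],"xyz":[[0,0,0.03],[0,0,0.03],[0,0,0.02],[0,0,0.02],[0,0,0]],"twist":[[0,0,0],[0,0,0],[0,0,0],[0,0,0],[0,0,0]]}'; python3 -c "
from h import *
s=readout.read_state();print(s['eef_pos'],s['force'],s['torque'])"
```

```text
clock: 13.45
eef_pos: [500.9, 119.2, 175.5]
tool_rot: [-3.142, -0.0, 0.202]
force: [-1.2, -0.2, 1.3]
width: 23.0
gripper_force: 59.8
[500.9247437  119.15831988 175.5264482 ] [-1.18968088 -0.2470295   1.29235036] [-0.0875207   0.14153375 -0.0327306 ]
```

```bash
python3 -m jog '{"claw":[0,0,0],"xyz":[[0,0,0.02],[0,0,0],[0,0,0]],"twist":[[0,0,0],[0,0,0],[0,0,0]]}'
python3 -m jog '{"claw":[0,0,0,0,0],"xyz":[[0,0,0],[0,0,0],[0,0,0],[0,0,0],[0,0,0]],"twist":[[0,0,0.03],[0,0,0.02],[0,0,0.02],[0,0,0],[0,0,0]]}'; python3 -c "
from h import *
s=readout.read_state();print(s['eef_pos'],s['force'],s['torque'])"
```

```text
clock: 13.82
eef_pos: [501.2, 119.3, 175.3]
tool_rot: [-3.141, -0.002, 0.202]
force: [-4.8, -1.2, 16.2]
width: 23.0
gripper_force: 61.8
clock: 14.45
eef_pos: [500.6, 118.7, 175.3]
tool_rot: [3.141, -0.0, -0.015]
force: [-6.1, -2.1, 18.3]
width: 22.6
gripper_force: 62.0
[500.61190754 118.72963128 175.2847943 ] [-6.13754644 -2.11005655 18.34601875] [-0.72605454  1.27513013  0.60057698]
```

```bash
python3 -m jog '{"claw":[0,0],"xyz":[[0,0,0],[0,0,0]],"twist":[[0,0,0.02],[0,0,0]]}'; python3 -c "
from h import *
s=readout.read_state();print(s['torque'])"
python3 -m jog '{"claw":[0,0,0,0],"xyz":[[0,0,0],[0,0,0],[0,0,0],[0,0,0]],"twist":[[0,0,-0.05],[0,0,-0.04],[0,0,0],[0,0,0]]}'; python3 -c "
from h import *
s=readout.read_state();print(s['torque'])"
python3 -m jog '{"claw":[0,0,0,0],"xyz":[[0,0,0],[0,0,0],[0,0,0],[0,0,0]],"twist":[[0,0,-0.05],[0,0,-0.02],[0,0,0],[0,0,0]]}'; python3 -c "
from h import *
s=readout.read_state();print(s['torque'])"
```

```text
clock: 14.7
eef_pos: [500.3, 118.9, 175.2]
tool_rot: [3.141, 0.0, -0.076]
force: [-5.8, -2.8, 18.3]
width: 22.6
gripper_force: 63.5
[-0.51242231  1.39410676  1.07907617]
clock: 15.2
eef_pos: [501.1, 119.2, 175.2]
tool_rot: [-3.141, -0.001, 0.203]
force: [-4.5, -0.7, 15.3]
width: 22.9
gripper_force: 61.9
[-0.29478248  1.06715031  0.05768594]
clock: 15.7
eef_pos: [500.7, 119.3, 175.1]
tool_rot: [-3.141, -0.001, 0.419]
force: [-5.3, -0.1, 15.2]
width: 22.7
gripper_force: 61.9
[-0.11840011  1.21299764 -0.75246808]
```

```bash
python3 -m jog '{"claw":[0,0,0,0,0],"xyz":[[0,0,0],[-0.003,0,0],[0,0,0],[0,0,0],[0,0,0]],"twist":[[0,0,0.05],[0,0,0.02],[0,0,0],[0,0,0],[0,0,0]]}'; python3 -c "
from h import *
s=readout.read_state();print(s['force'],s['torque'],s['tool_rot'])
im=avg('wrist',3);s=readout.read_state();print(s['force'],s['eef_pos'],proj(im,[[s['eef_pos'][0],s['eef_pos'][1],133]]))
u,v=proj(im,[[500.5,119,133]])[0].astype(int)
A=im['color'][v-75:v+75,u-100:u+100][:,:,::-1]
cv2.imwrite('pics/c7.png',cv2.resize(cv2.convertScaleAbs(A,alpha=1.8,beta=10),None,fx=4,fy=4,interpolation=2))"
```

```text
clock: 16.32
eef_pos: [501.3, 119.3, 175.1]
tool_rot: [-3.141, -0.002, 0.202]
force: [-3.2, -0.5, 13.1]
width: 23.0
gripper_force: 61.6
[-3.15581162 -0.48157359 13.12650714] [-0.26461759  0.73228138 -0.01089683] [-3.14135442e+00 -2.44566060e-03  2.02213675e-01]
[-3.32479504 -0.22304248 12.66157957] [501.36586704 119.27115576 175.12581146] [[317.97310772 232.19998537]]
```

View pics/c7.png

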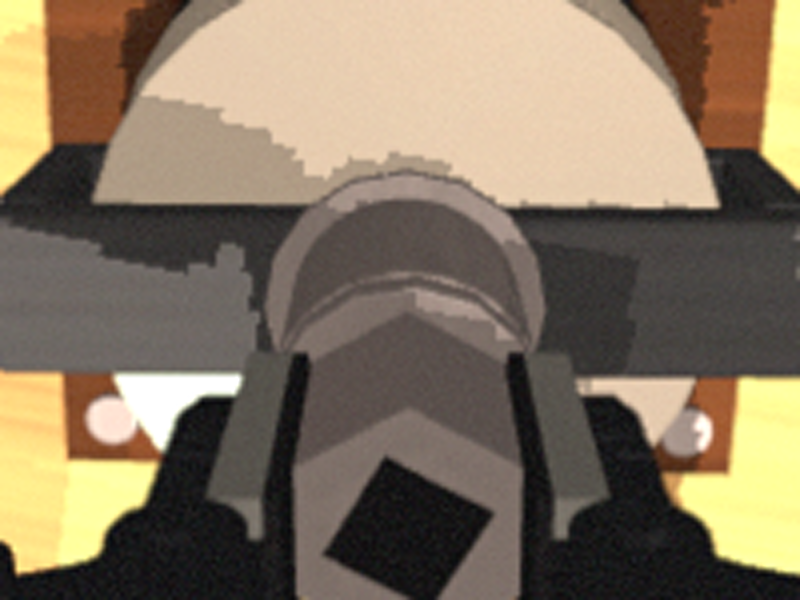

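The picture shows the large socket seated flush and concentric on the washer (centre x≈405), square and still gripped. It resists turning both ways, so it fits. Handing in.

```bash
python3 -c "
from cell import order
print(order.finish_job())"
```

```text
the job is handed in; nothing more can be done
None
```

The large (24 mm) socket is fully home on the nut of the jar in the holder: rim down on the washer, firm against turning both ways, and still held in the gripper. The other two sockets were never tried because the large one fit first, and I handed the job in at about 16.5 s.

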